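# Open a double-latched converter case

## Task

Open the grey converter case on the bench: draw its side bolt fully back, then raise the lid gently by its bar until the hidden safety catch holds it and leave it resting there. Feel along the finger channel from its right end for the catch lever and push it gently leftwards out of the way without forcing it, then raise the lid by its bar and leave it standing about half open (45 degrees). Leave the multimeter, tape roll and solder reel where they are.

Things in the scene. Friction and masses are not known exactly. Their poses are not given: they have to be found in the camera images.
- case: Grey case screwed to the bench, aluminium lid; box part 160 (x) x 200 (y) x 91 mm high, origin at the centre of its underside. x points from the front (finger channel, robot side) to the back (lid hinge), y to its left, z up; it may stand turned. The finger channel adds 50 mm of depth in front of the box part (x -81 to -131 mm).
- channel (a point): Middle of the mouth of the finger channel (case x -108, y 0, z 90 mm), axes as the case. An open trough along case y: clear from y -92 to +92 mm; in x from 17 mm behind this point (edge of a brow) to 18 mm in front of it; 44 mm deep. The catch lever crosses it somewhere between y -28 and +28 mm (not measured), 12 to 24 mm below the mouth.
- channel_right (a point): Point in the channel's mouth 62 mm to the right (case -y) of its middle, clear of the lever: a place to let a closed pair of fingers down. The lever: flat dark steel tab, 6 mm wide and thick, comes out under the brow and points to the front, ending 13 mm in front of the channel's mid-line; its upright pivot pin is 28 mm behind the mid-line.
- catch (a joint): Springy rise of the catch's mount (m): 0 at rest; the lid pulling up on the set catch raises it 1 mm per 5 N. The catch, lever included, is overloaded above 20 N from any side; overloading damages it.
- channel_left (a point): Point in the channel's mouth 62 mm to the left of its middle. The lever is pushed this way: 19 to 25 mm of finger travel after meeting it swings it round to a firm stop (57 degrees); the lid is free from 50 degrees. No spring, it stays where left. It drags with 3 to 6 N on a finger at or behind mid-channel, more if the lid pulls on it. While the lid is shut a rib blocks it.
- bolt (a joint): Travel of the sliding bolt (m): 0 = shot over the edge of the lid, 0.024 = drawn fully back towards the case's -y (right), away from the lid; clear of the lid from 0.015. Drag 3 N; stays where left.
- bolt_knob (a point): Centre of the bolt's upright round knob, 16 mm diameter, 26 mm tall, 138 mm above the bench, at case x -20, y -125 mm when shot; below it an 8 mm stem down to the 10 mm round bolt (axis at z 104). Guides beside the bolt reach z 113; the lid's top is at z 97.
- lid_bar (a point): Middle of the lid's handle, a round steel bar along case y, 12 mm thick, 100 mm between its two posts, its centre 34 mm above the lid's top (z 131 mm, case x -45 with the lid shut). It moves with the lid; a gripper may stay upright while the bar turns between its fingers.
- lid (a joint): Lid angle (rad): 0 = shut, grows as the front edge rises, to 1.5. The hinge is stiff: the lid stays where it is left. Raising it at the bar takes 3 to 7 N; with the bolt drawn the safety catch stops it at a height that differs from case to case, about 0.11 to 0.17 rad; from there the catch yields springily, 5 N per mm.
- lid_hinge (a point): Middle of the lid's hinge line, which runs along case y at the top back edge, case x +78, z 91 mm. The bar's centre is 123 mm in front of it and 40 mm above it with the lid shut.
- multimeter: Yellow and black hand multimeter lying on the bench, 150 x 68 x 40 mm, origin at the centre of its underside; a bystander.
- tape_roll: Roll of tape lying flat, 92 mm across, 19 mm high, origin at the centre of its underside; a bystander.
- solder_reel: Small blue reel of solder standing on its flange, 56 mm across, 37 mm high, origin at the centre of its underside; a bystander.

How it is judged:
By the outcome, as a careful person would: the job done as asked, in the order asked, and still so for the second after the job is handed in, with the robot touching nothing.
It also fails if it takes over 72 s, if anything falls off the work surface, if the arm or the gripper's body presses on something with over 40 N, if the wrist force passes 120 N, or if a joint passes its speed limit or range.

## Robot

A 6-joint arm with a two-finger parallel gripper is mounted at the origin on a cart in front of the work surface, level with it; the furniture and walls round the work are solid. World frame = base frame: x ahead of the robot, y to its left, z up, the work surface at z = 0. Lengths are in m, angles in rad, forces in N, time in s.
With the tool pointing down it reaches from about 0.325 to 0.775 m from the base axis. Payload 5.5 kg.
Tool frame: the origin (TCP) lies at the very end of the fingers, on their centre line; the grasp point (between the pads) lies 19 mm behind it; z points along the fingers, y is the line along which they close (so a half turn about z gives the same grasp; the last joint's range is limited). The gripper opens to 85 mm and grips with 20 to 120 N. Pads are 22 mm wide; open, the fingers measure 114 mm over their backs; the gripper's body (76 mm by 85 mm) begins 54 mm behind the grasp point. The pads swing forward as they close: fully open they stand 13 mm farther back than shut.
Start: joints at [-1.241, 0.091, 1.231, -0, 1.82, -0.057], TCP at [0.226, -0.556, 0.193] pointing down, gripper open.
Joint ranges: [-2.87, 2.87], [-0.86, 2.18], [0.17, 2.46], [-1.51, 4.65], [0.06, 2.69], [-2.65, 2.65]. Speed limits (rad/s): [2.57, 2.57, 3.01, 3.14, 3.14, 3.14].

## Interface

Orientations are given as a unit quaternion [x, y, z, w].
In Python, from workcell import bot gives the robot as it stands.
- The arm moves only by the tool drive_tool, never from a script. Its argument "rows" is one flat list of numbers, 6 for each row, row after row: the shift along the tool's x, y, z in mm, then the turn, a rotation vector about the tool's x, y, z in rad. A call has 1 to 12 rows; each row is the pose to reach, as a shift and turn from the pose commanded when the call began, along the tool's axes at that moment; what a row does not reach only later rows make up. A row lasts 1/10 s, in which the tool goes at most 50 mm and 8.59 degrees, less where a joint would pass 70% of its speed; a pose out of reach is approached as far as the arm can. A call with a gripper value outside its range is refused whole. "grip" is the opening, from 0 (shut) to 1 (fully open), set as the call begins (left out, the last holds). The fingers move at their own pace and stop on an object; "newtons" is the grip in N (left out, the last holds). Time passes only in rows, so rows that repeat a pose let the fingers close. It gives the time, the measured TCP pose, the force, the opening and the grip force at its end, in the units of the state.
- bot.get_state(): the state, without advancing time (a new reading comes with each control period).
- bot.capture(name): name is "side" or "top" or "wrist"; returns the picture (400x640x3 uint8, red, green, blue); there is no depth.
- bot.camera_model(name): a dict with "mtx" (3x3 intrinsics, pixels), "eye" and "rotation" of the camera in the world. Camera axes: x right, y down, z forward; pixel columns grow to the right and rows downward; lengths in m; the calibration is good to about 2 mm. The wrist camera is an equidistant fisheye: a pixel r from the principal point sees the ray r / f radians off the axis. A picture is of the moment at which its call begins: read the wrist's pose just before it. camera_model takes no time and is no camera call; for the wrist camera it gives the pose at the moment of the call.
- bot.job_done(): hands the job in; it is judged then, once.
Trained networks look in the newest picture that a camera, given by its name, has taken for a name from the list of things; names that differ only in an ending like _2 or _b are one class to them, and where a whole thing is asked for, a point or a joint stands for the part that bears it (a point fixed in the world has none). Each returns a list of dicts, best first, with "conf" (0 to 1); they miss things now and then, are a little off and sometimes report something else, mostly with a low value. They report only what shows in the picture. A call takes as long as a camera call.
- bot.masks_of(target, camera): "mask" (400x640 bool, what is visible of it) and "position" ([column, row] in pixels, amid what is visible of it).
The state is a dict: "time": time; "q": joint angles; "qvel": joint speeds; "joint_efforts": joint torques, N m; "ee_pos": TCP position; "ee_rot": TCP orientation; "wrist_force": force on the tool from outside, world axes, zero at the start; "wrist_torque": the same for the moment, N m; "opening": finger opening in m; "grip_force": force on a finger pad.
Only numpy, scipy, OpenCV 4.12 (cv2) and the standard library are available. Lean on these libraries where they do the work, as an engineer would, in place of code of your own. Each camera call takes 0.05 s, during which the arm holds its last target. There are 200 camera calls.

## Working session

There is one attempt and no reset: what is moved stays moved. The work goes in short steps, Python scripts to look and compute and a tool call to move; the robot and the scene stay as the last step left them, time stands still between calls to the robot, and variables do not carry over. Pictures are saved under pics/ and viewed, at most 10 in all, crops included, and the job is handed in when it is done.

Besides the shell and the picture viewer there is one more tool, called after "Request:" as a command line: name --argument value ..., lists and objects as JSON in quotes. drive_tool: Moves the arm, as the interface text tells. Its arguments: {"type":"object","properties":{"rows":{"type":"array","items":{"type":"number"}},"grip":{"type":"number"},"newtons":{"type":"number"}},"required":["rows"]}

```bash
mkdir -p pics; ls; python3 - <<'E'
from workcell import bot
import cv2,numpy as np
s=bot.get_state(); print(s)
for c in ["side","top"]:
    im=bot.capture(c); cv2.imwrite(f"pics/{c}0.png",im[:,:,::-1])
    m=bot.camera_model(c); print(c,np.round(m["mtx"],1).tolist(),np.round(m["eye"],3),np.round(m["rotation"],3).tolist())
    for t in ["case","bolt_knob","lid_bar","bolt","lid","multimeter","tape_roll","solder_reel"]:
        r=bot.masks_of(t,c)
        print(t,[(round(d["conf"],2),np.round(d["position"]).tolist(),int(d["mask"].sum())) for d in r[:2]])
E
```

```text
pics
{'time': 0.0, 'q': array([-1.24069565e+00,  9.18667621e-02,  1.23192638e+00, -4.19113882e-05,
        1.81980379e+00, -5.66836090e-02]), 'qvel': array([ 3.85552008e-05, -7.42106923e-04,  9.87474414e-04, -1.01411003e-03,
        4.86204336e-05, -1.00644381e-03]), 'joint_efforts': array([-5.51495450e-04, -4.58734059e+01, -4.18021488e+01, -5.61369984e-05,
        1.16257320e-02,  2.97271626e-06]), 'ee_pos': array([ 0.22619916, -0.55532476,  0.19152336]), 'ee_rot': array([ 9.81358446e-01,  1.92183756e-01, -1.56699252e-04, -9.90017853e-04]), 'wrist_force': array([-0.69725451, -0.0066323 ,  0.048574  ]), 'wrist_torque': array([ 0.00675405,  0.01650692, -0.04134745]), 'grip_force': 0.0, 'opening': 0.08537691585672405}
side [[415.5, 0.0, 317.4], [0.0, 415.5, 195.6], [0.0, 0.0, 1.0]] [0.214 0.73  0.764] [-0.179, 0.879, -0.432, 0.089]
case [(0.59, [257.0, 298.0], 11622), (0.57, [365.0, 166.0], 861)]
bolt_knob [(0.69, [270.0, 227.0], 173)]
lid_bar [(0.96, [241.0, 284.0], 5596)]
bolt [(0.5, [270.0, 233.0], 154)]
lid [(0.81, [240.0, 284.0], 5853)]
multimeter [(0.72, [270.0, 230.0], 177), (0.71, [365.0, 170.0], 755)]
tape_roll [(0.64, [343.0, 191.0], 393)]
solder_reel [(0.6, [380.0, 204.0], 344)]
top [[368.2, 0.0, 316.4], [0.0, 368.2, 203.5], [0.0, 0.0, 1.0]] [ 0.406 -0.033  1.212] [-0.697, 0.716, -0.038, 0.035]
case []
bolt_knob [(0.58, [259.0, 183.0], 89)]
lid_bar [(0.58, [219.0, 184.0], 3359)]
bolt []
lid [(0.89, [219.0, 185.0], 3357)]
multimeter [(0.73, [413.0, 207.0], 989)]
tape_roll [(0.6, [372.0, 208.0], 298)]
solder_reel [(0.52, [364.0, 234.0], 275)]
```

View images.

View pics/side0.png

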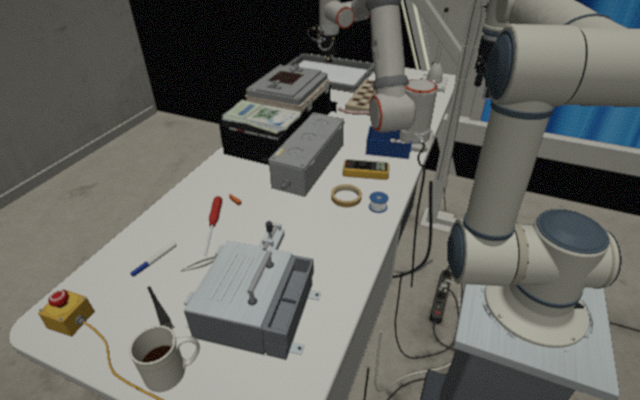

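View pics/top0.png

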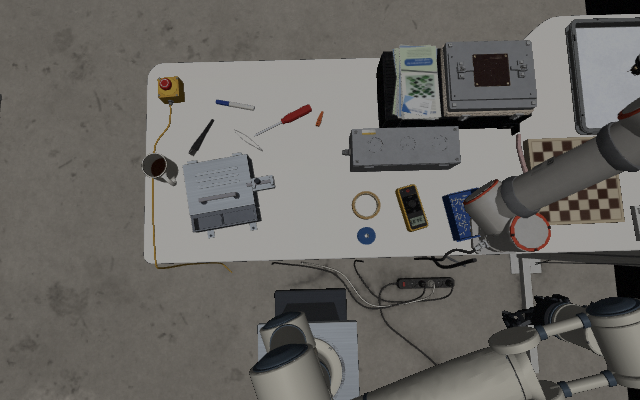

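```bash
python3 - <<'E'
import cv2
a=cv2.imread("pics/side0.png")[215:360,180:330]; cv2.imwrite("pics/s1.png",cv2.resize(a,None,fx=4,fy=4,interpolation=cv2.INTER_CUBIC))
a=cv2.imread("pics/top0.png")[145:240,175:285]; cv2.imwrite("pics/t1.png",cv2.resize(a,None,fx=6,fy=6,interpolation=cv2.INTER_CUBIC))
E
```

```text
(no output)
```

View pics/s1.png

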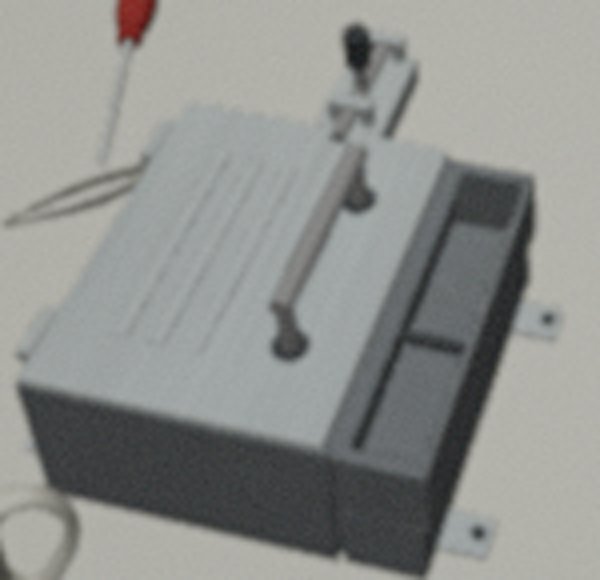

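View pics/t1.png

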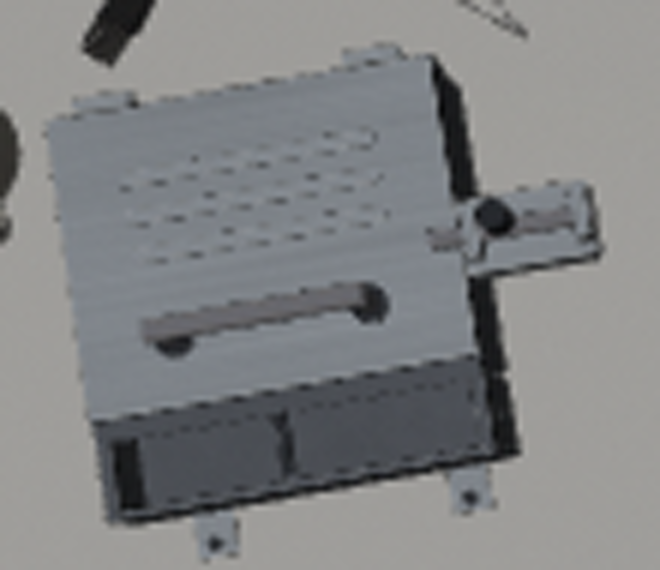

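```bash
cat >h.py <<'E'
from workcell import bot
import numpy as np, cv2
from scipy.spatial.transform import Rotation as R
from scipy.optimize import least_squares
def proj(c,P,m=None):
    m=m or bot.camera_model(c); p=R.from_quat(m["rotation"]).inv().apply(np.atleast_2d(P)-m["eye"]); K=np.array(m["mtx"])
    if c=="wrist":
        r=np.hypot(p[:,0],p[:,1]); t=np.arctan2(r,p[:,2]); return p[:,:2]/r[:,None]*t[:,None]*K[0,0]+K[:2,2]
    return p[:,:2]/p[:,2:]*[K[0,0],K[1,1]]+K[:2,2]
def c2w(v,P): # case mm -> world m
    return R.from_euler("z",v[2]).apply(np.atleast_2d(P)/1000.)+[v[0],v[1],0]
def to_tool(dw):
    s=bot.get_state(); return R.from_quat(s["ee_rot"]).inv().apply(dw)
E
python3 - <<'E'
from h import *
S=[((-20,-125,138),(356,46)),((-45,0,131),(318,228)),((-131,100,91),(430,482)),((-131,-100,91),(533,175)),((80,100,97),(20,382)),((-81,100,97),(322,447))]
T=[((-20,-125,138),(494,216)),((-45,0,131),(255,313)),((-131,100,91),(113,522)),((-131,-100,91),(497,455)),((80,100,97),(50,120)),((80,-100,97),(432,57)),((-81,100,97),(93,420)),((-81,-100,97),(475,357))]
mS,mT=bot.camera_model("side"),bot.camera_model("top")
ps=(np.array([b for a,b in S])+.5)/4-.5+[180,215]; pt=(np.array([b for a,b in T])+.5)/6-.5+[175,145]
f=lambda v:np.r_[(proj("side",c2w(v,[a for a,b in S]),mS)-ps).ravel(),(proj("top",c2w(v,[a for a,b in T]),mT)-pt).ravel()]
r=least_squares(f,[.45,.3,0],loss="soft_l1"); v=r.x
print(v,np.degrees(v[2])); print(np.round(f(v),1).reshape(-1,2).tolist())
np.save("case.npy",v)
for c,m,p in(("side",mS,(np.array([435,342.])+.5)/4-.5+[180,215]),("top",mT,(np.array([287,445.])+.5)/6-.5+[175,145])):
    q=least_squares(lambda w:(proj(c,c2w(v,[w[0],w[1],72]),m)-p).ravel(),[-108,0]).x; print("lever",c,q)
for n,P in dict(knob=(-20,-125,138),bar=(-45,0,131),chr=(-108,-62,90)).items(): print(n,c2w(v,P))
print(bot.camera_model("wrist"))
E
```

```text
[0.59033469 0.2597033  0.15420104] 8.835068715284873
[[0.1, 0.8], [0.7, 0.2], [-0.7, -0.4], [0.9, -0.1], [-2.2, -0.5], [0.5, 0.7], [0.6, 0.1], [0.5, 0.0], [-0.6, 0.4], [0.4, -0.3], [-0.8, -0.3], [-0.2, -1.3], [-0.3, 1.1], [1.1, -0.3]]
lever side [-105.49555344    9.39889394]
lever top [-105.50475974   10.01117118]
knob [[0.58977084 0.13311466 0.138     ]]
bar [[0.54586864 0.25279172 0.131     ]]
chr [[0.49313878 0.18185116 0.09      ]]
{'mtx': array([[309.70691629,   0.        , 315.08229656],
       [  0.        , 309.70691629, 198.78769683],
       [  0.        ,   0.        ,   1.        ]]), 'eye': array([ 0.29890155, -0.52689713,  0.37326083]), 'rotation': array([ 0.8197017 , -0.55168387, -0.08553058,  0.1281349 ])}
```

```bash
cat >>h.py <<'E'
v=np.load("case.npy") if __import__("os").path.exists("case.npy") else None
def goto(P,extra=0.,pitch=0.):
    """P: TCP target in case mm; heading of tool x = case yaw+extra"""
    s=bot.get_state(); A=R.from_quat(s["ee_rot"])
    B=R.from_euler("z",v[2]+extra)*R.from_euler("x",np.pi)*R.from_euler("y",pitch)
    d=A.inv().apply(c2w(v,P)[0]-s["ee_pos"])*1000
    print("t",round(s["time"],2),"shift",np.round(d,1),"rot",np.round((A.inv()*B).as_rotvec(),3))
def where():
    s=bot.get_state(); p=R.from_euler("z",-v[2]).apply(s["ee_pos"]-[v[0],v[1],0])*1000
    F=R.from_euler("z",-v[2]).apply(s["wrist_force"]); print("t",round(s["time"],2),"case mm",np.round(p,1),"F case",np.round(F,2),"open",round(s["opening"]*1000,1),"gf",round(s["grip_force"],1))
E
python3 -c "
from h import *
goto((-20,-125,200))"
```

```text
t 0.9 shift [ 596.4 -500.8   -7.3] rot [ 0.    -0.     0.233]
```

Request:
drive_tool --rows '[30,-20,-50,0,0,0,60,-45,-60,0,0,0.05,100,-80,-60,0,0,0.1,140,-115,-60,0,0,0.15,180,-150,-60,0,0,0.2,218,-183,-60,0,0,0.233,256,-215,-60,0,0,0.233,294,-247,-60,0,0,0.233,332,-279,-60,0,0,0.233,370,-311,-60,0,0,0.233,408,-343,-60,0,0,0.233,446,-375,-60,0,0,0.233]' --grip 0.7 --newtons 25

```text
time: 2.1
ee_pos: [0.4948, -0.0451, 0.253]
ee_rot: [0.997, 0.077, 0.0, 0.0]
wrist_force: [0.9, -1.1, 1.0]
opening: 0.06
grip_force: 0.0
```

```bash
python3 -c "
from h import *
where();goto((-20,-125,185))"
```

```text
t 2.1 case mm [-141.2 -286.5  253. ] F case [ 0.76 -1.24  1.  ] open 60.0 gf 0.0
t 2.1 shift [ 121.1 -161.5   68. ] rot [ 0.    -0.001 -0.   ]
```

Request:
drive_tool --rows '[30,-40,10,0,0,0,60,-80,25,0,0,0,90,-120,45,0,0,0,121,-161,65,0,0,0,121,-161,65,0,0,0,121,-161,65,0,0,0]'

```text
time: 2.7
ee_pos: [0.5888, 0.132, 0.1855]
ee_rot: [0.997, 0.078, -0.002, 0.0]
wrist_force: [-0.6, -0.1, 0.2]
opening: 0.0595
grip_force: 0.0
```

```bash
python3 - <<'E'
from h import *
where()
m=bot.camera_model("wrist"); im=bot.capture("wrist"); 
pts=dict(knob=(-20,-125,151),barL=(-45,50,131),barR=(-45,-50,131),lidfr=(-81,-100,97),chfr=(-131,-100,91),chfl=(-131,100,91))
im=im[:,:,::-1].copy()
for n,P in pts.items():
    q=proj("wrist",c2w(v,P),m)[0]; print(n,np.round(q)); cv2.drawMarker(im,tuple(int(x) for x in q.round()),(0,0,255),0,8,1)
for t in ["bolt_knob","lid_bar"]:
    print(t,[(round(d["conf"],2),np.round(d["position"],1).tolist()) for d in bot.masks_of(t,"wrist")[:2]])
cv2.imwrite("pics/w1.png",im)
E
```

```text
t 2.7 case mm [ -21.1 -125.9  185.5] F case [-0.65  0.03  0.19] open 59.5 gf 0.0
knob [313. 209.]
barL [128. 226.]
barR [225. 229.]
lidfr [287. 249.]
chfr [290. 288.]
chfl [127. 277.]
bolt_knob [(0.65, [314.3, 190.8])]
lid_bar [(0.91, [198.6, 161.1]), (0.65, [505.9, 302.9])]
```

View pics/w1.png

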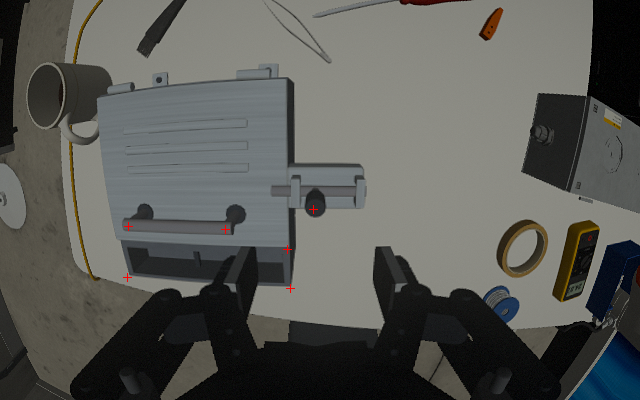

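Request:
drive_tool --rows '[1,-1,20,0,0,0,1,-1,45,0,0,0,1,-1,60,0,0,0,1,-1,60,0,0,0]'

```text
time: 3.25
ee_pos: [0.5888, 0.1303, 0.1258]
ee_rot: [0.997, 0.076, -0.002, 0.0]
wrist_force: [0.1, 0.1, -0.3]
opening: 0.06
grip_force: 0.0
```

Request:
drive_tool --rows '[0,0,0,0,0,0,0,0,0,0,0,0,0,0,0,0,0,0,0,0,0,0,0,0,0,0,0,0,0,0]' --grip 0.05 --newtons 25

```text
time: 3.75
ee_pos: [0.5902, 0.1318, 0.1282]
ee_rot: [0.997, 0.077, 0.0, -0.0]
wrist_force: [-0.5, -0.8, 0.4]
opening: 0.004
grip_force: 0.0
```

Request:
drive_tool --rows '[0,4,0,0,0,0,0,8,0,0,0,0,0,12,0,0,0,0,0,16,0,0,0,0,0,20,0,0,0,0,0,23,0,0,0,0,0,24.5,0,0,0,0,0,24.5,0,0,0,0]'

```text
time: 4.55
ee_pos: [0.5938, 0.1072, 0.1276]
ee_rot: [0.997, 0.077, -0.0, -0.0]
wrist_force: [0.7, -0.4, -0.0]
opening: 0.0043
grip_force: 0.0
```

```bash
python3 -c "
from h import *
where()"
```

```text
t 4.55 case mm [ -20.  -151.2  127.6] F case [ 0.63 -0.55 -0.03] open 4.3 gf 0.0
```

```bash
python3 - <<'E'
from h import *
a=bot.capture("wrist")[100:400,150:500,::-1]; b=bot.capture("side")[190:340,180:340,::-1]; c=bot.capture("top")[140:240,170:300,::-1]
h=lambda x:cv2.resize(x,(400,int(400*x.shape[0]/x.shape[1])),interpolation=cv2.INTER_CUBIC)
L=h(a); Rr=h(c)
can=np.zeros((600,800,3),np.uint8); can[:L.shape[0],:400]=L; can[:Rr.shape[0],400:]=Rr
B=cv2.resize(b,(400-120,int(280*150/160)),interpolation=cv2.INTER_CUBIC)
can[600-B.shape[0]:600,400:680]=B; cv2.imwrite("pics/c2.png",can)
E
```

```text
(no output)
```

View pics/c2.png

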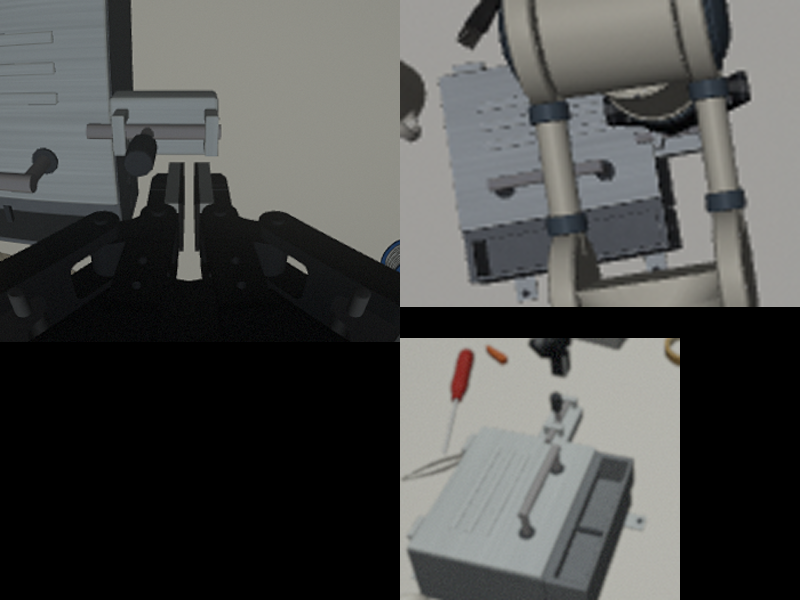

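```bash
python3 - <<'E'
from h import *
s=bot.get_state(); p=s["ee_pos"]; print(s["q"])
for c in("side","top","wrist"):
    print(c,"tcp",proj(c,p).round(1),"knob",proj(c,c2w(v,(-20,-125,138))).round(1), "knobbottom",proj(c,c2w(v,(-20,-125,125))).round(1))
bot.capture("wrist"); 
for t in ["bolt_knob"]:
  for c in ("side","wrist"):
    print(t,[(round(d["conf"],2),np.round(d["position"],1).tolist(),np.argwhere(d["mask"]).min(0),np.argwhere(d["mask"]).max(0)) for d in bot.masks_of(t,c)[:2]])
E
```

```text
[1.22836715e-01 9.67659258e-02 1.33941520e+00 1.01524472e-04
 1.70540983e+00 1.53971399e+00]
side tcp [[272.8 223. ]] knob [[268.7 226.9]] knobbottom [[269.1 231.2]]
top tcp [[266.6 179.7]] knob [[257.6 180.7]] knobbottom [[258.2 181.4]]
wrist tcp [[313.8 229.7]] knob [[271.3 236.3]] knobbottom [[273.9 227.9]]
bolt_knob [(0.75, [270.1, 227.6], array([221, 263]), array([249, 276])), (0.72, [377.2, 202.2], array([191, 369]), array([212, 388]))]
bolt_knob []
```

```bash
python3 - <<'E'
from h import *
s=bot.get_state(); p=s["ee_pos"]
for b in (0,10,20,30,40):
    print(b,proj("side",p+[0,0,b/1000]).round(1),proj("wrist",p+[0,0,b/1000]).round(1))
b=bot.capture("side")[170:260,220:320,::-1]; w=bot.capture("wrist")[200:290,265:365,::-1]
r=lambda x:cv2.resize(x,None,fx=4,fy=4,interpolation=cv2.INTER_CUBIC)
cv2.imwrite("pics/c3.png",np.hstack([r(b),r(w)]))
E
```

```text
0 [[272.8 223. ]] [[313.8 229.7]]
10 [[272.5 219.7]] [[313.7 236.2]]
20 [[272.2 216.4]] [[313.7 243.5]]
30 [[271.9 213.1]] [[313.6 251.5]]
40 [[271.6 209.7]] [[313.6 260.3]]
```

View pics/c3.png

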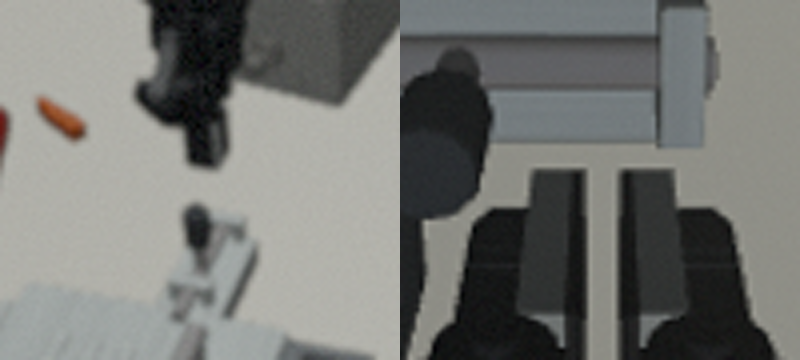

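```bash
python3 - <<'E'
from h import *
s=bot.get_state(); p=s["ee_pos"]; Q=R.from_quat(s["ee_rot"])
mS,mW=bot.camera_model("side"),bot.camera_model("wrist")
print("cam in tool",Q.inv().apply(mW["eye"]-p)*1000,(Q.inv()*R.from_quat(mW["rotation"])).as_matrix()[:,2].round(3))
for x in(-11,0,11):
  for b in(0,15,25,30,35):
    P=p+Q.apply(np.array([[x,-10,-b],[x,10,-b]])/1000); print(x,b,"side",proj("side",P,mS).round(1).tolist(),"wrist",proj("wrist",P,mW).round(1).tolist())
E
```

```text
cam in tool [  78.21136973    0.61152153 -180.57554021] [-0.304  0.001  0.953]
-11 0 side [[275.9, 226.6], [278.7, 221.0]] wrist [[298.4, 245.2], [329.3, 245.1]]
-11 15 side [[275.5, 221.6], [278.3, 216.1]] wrist [[297.2, 256.1], [330.3, 256.1]]
-11 25 side [[275.2, 218.3], [278.0, 212.7]] wrist [[296.4, 264.3], [331.1, 264.2]]
-11 30 side [[275.0, 216.6], [277.9, 211.1]] wrist [[295.9, 268.7], [331.6, 268.6]]
-11 35 side [[274.9, 214.9], [277.8, 209.4]] wrist [[295.4, 273.3], [332.0, 273.3]]
0 0 side [[271.3, 225.8], [274.2, 220.2]] wrist [[298.1, 229.7], [329.6, 229.6]]
0 15 side [[270.9, 220.8], [273.8, 215.3]] wrist [[296.8, 239.7], [330.7, 239.7]]
0 25 side [[270.6, 217.5], [273.5, 212.0]] wrist [[295.9, 247.3], [331.5, 247.3]]
0 30 side [[270.4, 215.8], [273.3, 210.3]] wrist [[295.4, 251.4], [332.0, 251.4]]
0 35 side [[270.2, 214.1], [273.2, 208.6]] wrist [[294.8, 255.7], [332.5, 255.7]]
11 0 side [[266.8, 225.0], [269.7, 219.5]] wrist [[297.7, 213.4], [329.8, 213.4]]
11 15 side [[266.3, 220.1], [269.2, 214.6]] wrist [[296.4, 222.5], [331.0, 222.5]]
11 25 side [[266.0, 216.7], [268.9, 211.2]] wrist [[295.4, 229.4], [331.9, 229.3]]
11 30 side [[265.8, 215.0], [268.8, 209.5]] wrist [[294.8, 233.1], [332.4, 233.0]]
11 35 side [[265.6, 213.3], [268.6, 207.9]] wrist [[294.3, 237.0], [332.9, 237.0]]
```

Request:
drive_tool --rows '[0,0,-10,0,0,0,0,-13,-10,0,0,0,0,-26,-10,0,0,0,0,-26,0,0,0,0,0,-26,15,0,0,0,0,-26,28,0,0,0,0,-26,28,0,0,0]' --grip 0.6

```text
time: 5.65
ee_pos: [0.5879, 0.1326, 0.0953]
ee_rot: [0.997, 0.077, -0.003, 0.0]
wrist_force: [0.1, -0.1, -0.3]
opening: 0.0513
grip_force: 0.0
```

Request:
drive_tool --rows '[0,0,0,0,0,0,0,0,0,0,0,0,0,0,0,0,0,0,0,0,0,0,0,0,0,0,0,0,0,0]' --grip 0.05

```text
time: 6.15
ee_pos: [0.5903, 0.1326, 0.1006]
ee_rot: [0.997, 0.077, 0.001, 0.0]
wrist_force: [0.2, -2.7, 2.7]
opening: 0.0143
grip_force: 24.6
```

```bash
python3 - <<'E'
from h import *
where()
b=bot.capture("side")[170:260,220:320,::-1]; w=bot.capture("wrist")[180:300,240:390,::-1]
r=lambda x:cv2.resize(x,(400,int(x.shape[0]*400/x.shape[1])),interpolation=cv2.INTER_CUBIC)
b=r(b);w=r(w);n=min(len(b),len(w)); cv2.imwrite("pics/c4.png",np.hstack([b[:n],w[:n]]))
E
```

```text
t 6.15 case mm [ -19.6 -125.6  100.6] F case [-0.19 -2.74  2.73] open 14.3 gf 24.6
```

View pics/c4.png

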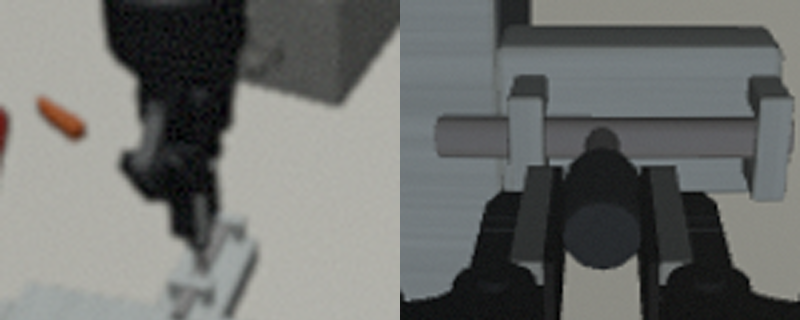

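Request:
drive_tool --rows '[0,4,0,0,0,0,0,8,0,0,0,0,0,12,0,0,0,0,0,16,0,0,0,0,0,20,0,0,0,0,0,23,0,0,0,0,0,24.5,0,0,0,0,0,25,0,0,0,0]'

```text
time: 7.05
ee_pos: [0.5939, 0.1088, 0.1005]
ee_rot: [0.997, 0.077, 0.001, -0.001]
wrist_force: [-0.5, 3.9, 5.5]
opening: 0.0143
grip_force: 24.9
```

```bash
python3 -c "
from h import *
where()"
```

```text
t 7.05 case mm [ -19.6 -149.6  100.5] F case [0.13 3.91 5.52] open 14.3 gf 24.9
```

Request:
drive_tool --rows '[0,1,0,0,0,0,0,2,0,0,0,0,0,2,0,0,0,0]'

```text
time: 7.35
ee_pos: [0.5939, 0.1086, 0.1005]
ee_rot: [0.997, 0.078, 0.001, -0.002]
wrist_force: [-0.8, 6.8, 4.8]
opening: 0.0148
grip_force: 25.0
```

```bash
python3 -c "
from h import *
where()"
```

```text
t 7.35 case mm [ -19.7 -149.9  100.5] F case [0.26 6.86 4.78] open 14.8 gf 25.0
```

Request:
drive_tool --rows '[0,-2,0,0,0,0,0,-2,0,0,0,0,0,-2,-20,0,0,0,0,-2,-60,0,0,0,0,-2,-100,0,0,0]' --grip 0.5

```text
time: 7.85
ee_pos: [0.5928, 0.1077, 0.1989]
ee_rot: [0.997, 0.076, -0.002, 0.0]
wrist_force: [0.7, 0.1, 1.2]
opening: 0.0426
grip_force: 0.0
```

```bash
python3 -c "
from h import *
where();goto((-45,0,165),np.pi/2)"
```

```text
t 7.85 case mm [ -20.9 -150.6  198.9] F case [ 0.68 -0.01  1.18] open 42.6 gf 0.0
t 7.85 shift [ -24.1 -150.6   33.9] rot [-0.003  0.004 -1.572]
```

Request:
drive_tool --rows '[-2,-15,5,0,0,-0.14,-4,-30,10,0,0,-0.28,-6,-45,15,0,0,-0.42,-8,-60,20,0,0,-0.56,-10,-75,20,0,0,-0.7,-12,-90,20,0,0,-0.84,-15,-105,20,0,0,-0.98,-18,-120,20,0,0,-1.12,-21,-135,20,0,0,-1.26,-24,-150,20,0,0,-1.4,-24,-150,20,0,0,-1.54,-24,-150,20,0,0,-1.572]'

```text
time: 9.05
ee_pos: [0.5467, 0.2529, 0.1787]
ee_rot: [0.648, 0.761, -0.001, -0.0]
wrist_force: [-0.1, -0.2, -0.3]
opening: 0.0423
grip_force: 0.0
```

```bash
python3 - <<'E'
from h import *
where();goto((-45,0,165),np.pi/2)
m=bot.camera_model("wrist"); im=bot.capture("wrist")[:,:,::-1].copy()
s=bot.get_state(); Q=R.from_quat(s["ee_rot"])
for P in [(-45,50,131),(-45,-50,131),(-45,0,131),(-20,-149,138)]:
    q=proj("wrist",c2w(v,P),m)[0]; cv2.drawMarker(im,tuple(int(x) for x in q.round()),(0,0,255),0,8,1)
for b in (0,15,30,45):
    q=proj("wrist",s["ee_pos"]+Q.apply([.011,0,-b/1000]),m)[0];print(b,q.round()); cv2.drawMarker(im,tuple(int(x) for x in q.round()),(0,255,0),0,6,1)
cv2.imwrite("pics/w5.png",im)
E
```

```text
t 9.05 case mm [-4.420e+01 -1.000e-01  1.787e+02] F case [-0.14 -0.21 -0.34] open 42.3 gf 0.0
t 9.05 shift [ 0.1 -0.8 13.7] rot [-0.001  0.001  0.006]
0 [315. 212.]
15 [315. 221.]
30 [314. 231.]
45 [314. 244.]
```

View pics/w5.png

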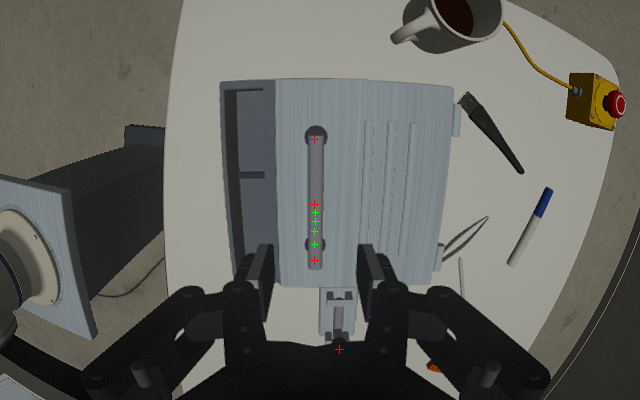

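Request:
drive_tool --rows '[0,-0.8,40,0,0,0,0,-0.8,70,0,0,0,0,-0.8,85,0,0,0,0,-0.8,93,0,0,0,0,-0.8,93,0,0,0]'

```text
time: 9.6
ee_pos: [0.5459, 0.2525, 0.086]
ee_rot: [0.65, 0.76, -0.001, -0.0]
wrist_force: [-0.7, -0.4, 0.1]
opening: 0.043
grip_force: 0.0
```

Request:
drive_tool --rows '[0,0,0,0,0,0,0,0,0,0,0,0,0,0,0,0,0,0,0,0,0,0,0,0]' --grip 0.03 --newtons 20

```text
time: 10.0
ee_pos: [0.5467, 0.2532, 0.0887]
ee_rot: [0.65, 0.76, 0.001, 0.001]
wrist_force: [-2.9, -0.7, 5.3]
opening: 0.011
grip_force: 21.3
```

```bash
python3 - <<'E'
from h import *
where()
b=bot.capture("side")[230:330,180:330,::-1]; w=bot.capture("wrist")[180:300,240:390,::-1]
r=lambda x:cv2.resize(x,(400,int(x.shape[0]*400/x.shape[1])),interpolation=cv2.INTER_CUBIC)
b=r(b);w=r(w);n=min(len(b),len(w)); cv2.imwrite("pics/c6.png",np.hstack([b[:n],w[:n]]))
E
```

```text
t 10.0 case mm [-44.2   0.2  88.7] F case [-3.01 -0.27  5.33] open 11.0 gf 21.3
```

View pics/c6.png

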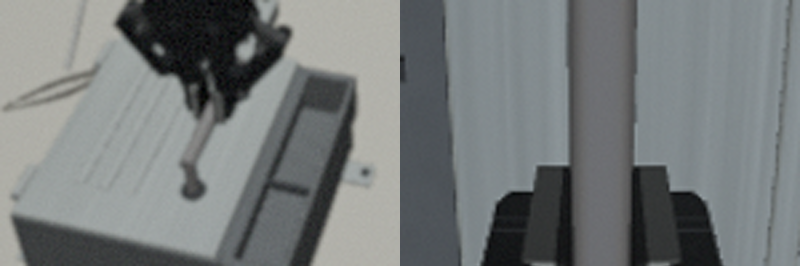

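Request:
drive_tool --rows '[0,0.7,-2,0,0,0,0,1.4,-4,0,0,0,0,2.1,-6,0,0,0,0,2.8,-8,0,0,0,0,3.5,-10,0,0,0,0,3.9,-11,0,0,0,0,3.9,-11,0,0,0]'

```text
time: 10.8
ee_pos: [0.5496, 0.2535, 0.0977]
ee_rot: [0.65, 0.76, -0.0, -0.0]
wrist_force: [-5.3, 0.3, -5.1]
opening: 0.011
grip_force: 20.1
```

```bash
python3 -c "
from h import *
where()"
```

```text
t 10.8 case mm [-41.2   0.1  97.7] F case [-5.22  1.16 -5.06] open 11.0 gf 20.1
```

Request:
drive_tool --rows '[0,0.2,-1,0,0,0,0,0.4,-2,0,0,0,0,0.4,-2,0,0,0]'

```text
time: 11.1
ee_pos: [0.5505, 0.2537, 0.0999]
ee_rot: [0.65, 0.76, 0.0, 0.0]
wrist_force: [-4.4, 1.3, -5.4]
opening: 0.0108
grip_force: 20.0
```

Request:
drive_tool --rows '[0,0.3,-1,0,0,0,0,0.3,-1,0,0,0]'

```text
time: 11.3
ee_pos: [0.5509, 0.2537, 0.1009]
ee_rot: [0.65, 0.76, 0.0, 0.0]
wrist_force: [-2.8, 1.8, -5.3]
opening: 0.0111
grip_force: 20.0
```

Request:
drive_tool --rows '[0,0.3,-1,0,0,0,0,0.3,-1,0,0,0]'

```text
time: 11.5
ee_pos: [0.5513, 0.2538, 0.1018]
ee_rot: [0.65, 0.76, 0.0, 0.0]
wrist_force: [-1.7, 1.6, -7.4]
opening: 0.0108
grip_force: 19.9
```

Request:
drive_tool --rows '[0,0.3,-1,0,0,0,0,0.3,-1,0,0,0]'

```text
time: 11.7
ee_pos: [0.5517, 0.2538, 0.1028]
ee_rot: [0.65, 0.76, 0.0, 0.0]
wrist_force: [-1.0, 2.3, -7.1]
opening: 0.0111
grip_force: 19.8
```

Request:
drive_tool --rows '[0,0.3,-1,0,0,0,0,0.3,-1,0,0,0]'

```text
time: 11.9
ee_pos: [0.5521, 0.2539, 0.1037]
ee_rot: [0.65, 0.76, 0.0, 0.0]
wrist_force: [2.0, 3.3, -8.0]
opening: 0.0111
grip_force: 19.7
```

Request:
drive_tool --rows '[0,0.6,-1,0,0,0,0,0.6,-1,0,0,0]'

```text
time: 12.1
ee_pos: [0.5523, 0.2539, 0.1043]
ee_rot: [0.65, 0.76, -0.0, -0.0]
wrist_force: [1.7, 4.0, -11.1]
opening: 0.011
grip_force: 19.6
```

```bash
python3 -c "
from h import *
where()"
```

```text
t 12.1 case mm [-3.850e+01  1.000e-01  1.043e+02] F case [  2.27   3.69 -11.14] open 11.0 gf 19.6
```

Request:
drive_tool --rows '[0,0.3,-0.7,0,0,0,0,0.3,-0.7,0,0,0]'

```text
time: 12.3
ee_pos: [0.5523, 0.2539, 0.1046]
ee_rot: [0.65, 0.76, -0.0, -0.0]
wrist_force: [3.8, 4.1, -13.3]
opening: 0.0107
grip_force: 19.4
```

Request:
drive_tool --rows '[0,-0.3,0.7,0,0,0,0,-0.6,1.5,0,0,0,0,-0.6,1.5,0,0,0]'

```text
time: 12.6
ee_pos: [0.5524, 0.2539, 0.1046]
ee_rot: [0.65, 0.76, 0.001, 0.0]
wrist_force: [3.8, 4.1, -9.7]
opening: 0.0105
grip_force: 19.8
```

Request:
drive_tool --rows '[0,0,1,0,0,0,0,-0.3,2,0,0,0,0,-0.3,2,0,0,0]'

```text
time: 12.9
ee_pos: [0.5522, 0.2539, 0.1037]
ee_rot: [0.65, 0.76, 0.001, 0.001]
wrist_force: [0.9, 3.1, -0.1]
opening: 0.0109
grip_force: 20.6
```

Request:
drive_tool --rows '[0,0,0,0,0,0,0,0,0,0,0,0,0,0,0,0,0,0,0,0,-20,0,0,0,0,0,-60,0,0,0,0,0,-90,0,0,0,0,0,-90,0,0,0]' --grip 0.4

```text
time: 13.6
ee_pos: [0.5534, 0.2542, 0.1986]
ee_rot: [0.65, 0.76, 0.004, 0.002]
wrist_force: [-0.2, -0.3, 1.3]
opening: 0.0342
grip_force: 0.0
```

```bash
python3 -c "
from h import *
where();goto((-107,-62,150),0)
for c in('side','top'):
  bot.capture(c)
  for t in('lid_bar','bolt_knob'): print(c,t,[(round(d['conf'],2),np.round(d['position'],1).tolist()) for d in bot.masks_of(t,c)[:1]])
for z,x in ((131,-45),(131+15.5,-39)): print(proj('side',c2w(v,(x,0,z))),proj('top',c2w(v,(x,0,z))))
"
```

```text
t 13.6 case mm [-37.3   0.2 198.6] F case [-0.26 -0.22  1.26] open 34.2 gf 0.0
t 13.6 shift [-62.3 -70.2  47.8] rot [ 0.006 -0.009  1.571]
side lid_bar [(0.57, [242.0, 279.0])]
side bolt_knob [(0.58, [275.7, 222.8])]
top lid_bar [(0.7, [226.7, 182.7])]
top bolt_knob [(0.36, [374.9, 201.0])]
[[259.80449798 271.82843644]] [[217.58213201 196.78400625]]
[[256.3015993  265.99314879]] [[215.85975254 194.12743124]]
```

Request:
drive_tool --rows '[-6,-7,0,0,0,0.14,-12,-14,0,0,0,0.28,-18,-21,0,0,0,0.42,-24,-28,0,0,0,0.56,-30,-35,0,0,0,0.7,-36,-42,0,0,0,0.84,-42,-49,0,0,0,0.98,-48,-56,0,0,0,1.12,-54,-63,10,0,0,1.26,-62,-70,20,0,0,1.4,-62,-70,20,0.006,-0.009,1.54,-62,-70,20,0.006,-0.009,1.571]' --grip 0

```text
time: 15.1
ee_pos: [0.4912, 0.1812, 0.1701]
ee_rot: [0.997, 0.075, -0.006, 0.002]
wrist_force: [-0.1, 0.3, 0.0]
opening: 0.0002
grip_force: 0.0
```

```bash
python3 -c "
from h import *
where();goto((-107,-62,90),0)"
```

```text
t 15.1 case mm [-110.   -62.4  170.1] F case [-0.05  0.26  0.03] open 0.2 gf 0.0
t 15.1 shift [ 4.  -0.6 80.1] rot [ 0.002  0.013 -0.004]
```

Request:
drive_tool --rows '[4,-0.6,10,0.002,0.013,-0.004,4,-0.6,40,0.002,0.013,-0.004,4,-0.6,60,0.002,0.013,-0.004,4,-0.6,60,0.002,0.013,-0.004]'

```text
time: 15.5
ee_pos: [0.4928, 0.1819, 0.107]
ee_rot: [0.997, 0.079, -0.002, 0.001]
wrist_force: [-0.3, -0.7, -0.1]
opening: 0.0
grip_force: 0.0
```

```bash
python3 -c "
from h import *
where();goto((-107,-62,60),0)"
```

```text
t 15.5 case mm [-108.3  -61.9  107. ] F case [-0.43 -0.6  -0.11] open 0.0 gf 0.0
t 15.5 shift [ 1.5  0.1 47. ] rot [0.001 0.005 0.005]
```

Request:
drive_tool --rows '[1,0,15,0,0.004,0,1,0,30,0,0.004,0,1,0,42,0,0.004,0,1,0,47,0,0.004,0,1,0,47,0,0.004,0]'

```text
time: 16.0
ee_pos: [0.4959, 0.1827, 0.0638]
ee_rot: [0.997, 0.079, 0.003, -0.0]
wrist_force: [-0.1, 0.8, 1.1]
opening: -0.0004
grip_force: 0.0
```

```bash
python3 -c "
from h import *
where()"
```

```text
t 16.0 case mm [-105.2  -61.6   63.8] F case [0.03 0.78 1.09] open -0.4 gf 0.0
```

Request:
drive_tool --rows '[-1.5,0,6,0,0,0,-1.5,0,12,0,0,0,-1.5,0,18,0,0,0,-1.5,0,22,0,0,0,-1.5,0,22,0,0,0]'

```text
time: 16.5
ee_pos: [0.4946, 0.1825, 0.0419]
ee_rot: [0.997, 0.079, 0.003, -0.0]
wrist_force: [0.5, 0.8, 0.6]
opening: 0.0002
grip_force: 0.0
```

Request:
drive_tool --rows '[0,0,2,0,0,0,0,0,4,0,0,0,0,0,4,0,0,0]'

```text
time: 16.8
ee_pos: [0.4951, 0.1826, 0.0386]
ee_rot: [0.997, 0.079, 0.004, -0.0]
wrist_force: [1.1, 0.7, -0.7]
opening: 0.0002
grip_force: 0.0
```

Request:
drive_tool --rows '[0,0,2,0,0,0,0,0,4,0,0,0,0,0,4,0,0,0]'

```text
time: 17.1
ee_pos: [0.495, 0.1826, 0.0344]
ee_rot: [0.997, 0.079, 0.003, -0.0]
wrist_force: [0.1, 0.2, -0.0]
opening: -0.0002
grip_force: 0.0
```

Request:
drive_tool --rows '[0,0,2,0,0,0,0,0,4,0,0,0,0,0,4,0,0,0]'

```text
time: 17.4
ee_pos: [0.495, 0.1826, 0.0304]
ee_rot: [0.997, 0.079, 0.003, -0.0]
wrist_force: [0.3, -0.6, 0.8]
opening: 0.0
grip_force: 0.0
```

```bash
python3 -c "
from h import *
where()
bot.capture('side'); 
s=bot.get_state(); 
for t in('case','lid'): print([(round(d['conf'],2),np.round(d['position'],1).tolist()) for d in bot.masks_of(t,'side')[:1]])
"
```

```text
t 17.4 case mm [-106.1  -61.5   30.4] F case [ 0.23 -0.62  0.8 ] open 0.0 gf 0.0
[(0.64, [254.1, 302.8])]
[(0.92, [237.5, 277.8])]
```

Request:
drive_tool --rows '[-0.5,0,4,0,0,0,-0.5,-6,4,0,0,0,-0.5,-12,4,0,0,0,-0.5,-18,4,0,0,0,-0.5,-24,4,0,0,0,-0.5,-30,4,0,0,0,-0.5,-34,4,0,0,0,-0.5,-37,4,0,0,0,-0.5,-40,4,0,0,0,-0.5,-40,4,0,0,0]'

```text
time: 18.55
ee_pos: [0.4883, 0.2224, 0.0268]
ee_rot: [0.997, 0.079, 0.004, -0.0]
wrist_force: [-0.5, 0.6, -0.0]
opening: 0.0001
grip_force: 0.0
```

Request:
drive_tool --rows '[0,-1.5,0,0,0,0,0,-3,0,0,0,0,0,-4.5,0,0,0,0,0,-6,0,0,0,0,0,-6,0,0,0,0]'

```text
time: 19.05
ee_pos: [0.4874, 0.2282, 0.0268]
ee_rot: [0.997, 0.079, 0.004, -0.0]
wrist_force: [0.3, 0.5, -0.3]
opening: -0.0001
grip_force: 0.0
```

```bash
python3 -c "
from h import *
where()"
```

```text
t 19.05 case mm [-106.5  -15.3   26.8] F case [ 0.36  0.46 -0.31] open -0.1 gf 0.0
```

Now feel for the lever in small steps.

Request:
drive_tool --rows '[0,-1,0,0,0,0,0,-2,0,0,0,0,0,-3,0,0,0,0,0,-3,0,0,0,0]'

```text
time: 19.45
ee_pos: [0.4869, 0.2311, 0.0268]
ee_rot: [0.997, 0.079, 0.004, -0.0]
wrist_force: [-0.5, 0.1, 0.0]
opening: -0.0001
grip_force: 0.0
```

Request:
drive_tool --rows '[0,-1,0,0,0,0,0,-2,0,0,0,0,0,-3,0,0,0,0,0,-3,0,0,0,0]'

```text
time: 19.85
ee_pos: [0.4865, 0.2341, 0.0269]
ee_rot: [0.997, 0.079, 0.004, -0.0]
wrist_force: [0.3, 0.4, 0.4]
opening: -0.0002
grip_force: 0.0
```

Request:
drive_tool --rows '[0,-1,0,0,0,0,0,-2,0,0,0,0,0,-3,0,0,0,0,0,-3,0,0,0,0]'

```text
time: 20.25
ee_pos: [0.486, 0.2371, 0.0268]
ee_rot: [0.997, 0.079, 0.004, -0.0]
wrist_force: [-1.4, -0.2, 0.2]
opening: 0.0001
grip_force: 0.0
```

```bash
python3 -c "
from h import *
where()"
```

```text
t 20.25 case mm [-106.6   -6.4   26.8] F case [-1.39  0.01  0.24] open 0.1 gf 0.0
```

Request:
drive_tool --rows '[0,-1,0,0,0,0,0,-2,0,0,0,0,0,-3,0,0,0,0,0,-3,0,0,0,0]'

```text
time: 20.65
ee_pos: [0.4856, 0.2394, 0.0268]
ee_rot: [0.997, 0.079, 0.004, 0.0]
wrist_force: [0.3, -2.8, 0.9]
opening: 0.0002
grip_force: 1.7
```

Request:
drive_tool --rows '[0,-1,0,0,0,0,0,-2,0,0,0,0,0,-3,0,0,0,0,0,-3,0,0,0,0]'

```text
time: 21.05
ee_pos: [0.485, 0.2429, 0.0268]
ee_rot: [0.997, 0.079, 0.004, -0.0]
wrist_force: [0.5, -3.1, 0.7]
opening: -0.0002
grip_force: 1.7
```

```bash
python3 -c "
from h import *
where()"
```

```text
t 21.05 case mm [-106.7   -0.4   26.8] F case [ 0.06 -3.14  0.71] open -0.2 gf 1.7
```

Request:
drive_tool --rows '[0,-1,0,0,0,0,0,-2,0,0,0,0,0,-3,0,0,0,0,0,-4,0,0,0,0]'

```text
time: 21.45
ee_pos: [0.4848, 0.2475, 0.0276]
ee_rot: [0.997, 0.079, 0.004, -0.001]
wrist_force: [0.1, -2.1, 3.2]
opening: -0.0001
grip_force: 1.3
```

Request:
drive_tool --rows '[0,-1,0,0,0,0,0,-2,0,0,0,0,0,-3,0,0,0,0,0,-4,0,0,0,0]'

```text
time: 21.85
ee_pos: [0.4847, 0.2504, 0.0275]
ee_rot: [0.997, 0.079, 0.005, -0.0]
wrist_force: [2.1, -4.7, 5.5]
opening: -0.0002
grip_force: 4.7
```

Request:
drive_tool --rows '[0,-1,0,0,0,0,0,-2,0,0,0,0,0,-3,0,0,0,0,0,-3,0,0,0,0]'

```text
time: 22.25
ee_pos: [0.4847, 0.253, 0.0275]
ee_rot: [0.997, 0.079, 0.005, 0.0]
wrist_force: [3.9, -5.0, 4.1]
opening: 0.0
grip_force: 5.2
```

```bash
python3 -c "
from h import *
where()"
```

```text
t 22.25 case mm [-105.4    9.6   27.5] F case [ 3.13 -5.56  4.12] open 0.0 gf 5.2
```

Request:
drive_tool --rows '[-0.5,0,-1,0,0,0,-0.5,0,-2,0,0,0,-0.5,0,-2,0,0,0]'

```text
time: 22.55
ee_pos: [0.4823, 0.2534, 0.028]
ee_rot: [0.997, 0.079, 0.003, -0.0]
wrist_force: [0.5, -3.9, -1.2]
opening: 0.0001
grip_force: 1.4
```

```bash
python3 -c "
from h import *
where(); print(bot.get_state()['wrist_torque'])"
```

```text
t 22.55 case mm [-107.7   10.4   28. ] F case [-0.16 -3.96 -1.16] open 0.1 gf 1.4
[-0.58209164 -0.14460005 -0.05287029]
```

Request:
drive_tool --rows '[0,-0.7,0,0,0,0,0,-1.4,0,0,0,0,0,-2,0,0,0,0,0,-2,0,0,0,0]'

```text
time: 22.95
ee_pos: [0.4821, 0.2556, 0.0285]
ee_rot: [0.997, 0.079, 0.003, -0.0]
wrist_force: [0.6, -3.8, -1.3]
opening: -0.0
grip_force: 1.6
```

Request:
drive_tool --rows '[0,-0.7,0,0,0,0,0,-1.4,0,0,0,0,0,-2,0,0,0,0,0,-2,0,0,0,0]'

```text
time: 23.35
ee_pos: [0.4821, 0.2577, 0.0288]
ee_rot: [0.997, 0.079, 0.004, -0.0]
wrist_force: [-0.6, -4.4, -1.3]
opening: -0.0001
grip_force: 1.5
```

```bash
python3 -c "
from h import *
where(); print(bot.get_state()['wrist_torque'])"
```

```text
t 23.35 case mm [-107.3   14.7   28.8] F case [-1.3  -4.23 -1.31] open -0.1 gf 1.5
[-0.57947812  0.10867226 -0.01586969]
```

Request:
drive_tool --rows '[0,-0.7,0,0,0,0,0,-1.5,0,0,0,0,0,-1.5,0,0,0,0]'

```text
time: 23.65
ee_pos: [0.4819, 0.2592, 0.0289]
ee_rot: [0.997, 0.079, 0.004, -0.0]
wrist_force: [-0.9, -3.2, -2.1]
opening: -0.0004
grip_force: 1.4
```

Request:
drive_tool --rows '[0,-0.6,0,0,0,0,0,-1.2,0,0,0,0,0,-1.2,0,0,0,0]'

```text
time: 23.95
ee_pos: [0.4818, 0.2604, 0.029]
ee_rot: [0.997, 0.079, 0.004, -0.0]
wrist_force: [-1.1, -4.2, -0.6]
opening: 0.0002
grip_force: 1.4
```

Request:
drive_tool --rows '[0,-0.6,0,0,0,0,0,-1.2,0,0,0,0,0,-1.2,0,0,0,0]'

```text
time: 24.25
ee_pos: [0.4816, 0.2616, 0.0289]
ee_rot: [0.997, 0.079, 0.004, -0.0]
wrist_force: [0.4, -3.6, -0.4]
opening: -0.0001
grip_force: 1.3
```

Request:
drive_tool --rows '[0,-0.6,0,0,0,0,0,-1.2,0,0,0,0,0,-1.2,0,0,0,0]'

```text
time: 24.55
ee_pos: [0.4814, 0.2628, 0.0289]
ee_rot: [0.997, 0.079, 0.004, -0.0]
wrist_force: [-0.7, -3.0, 0.1]
opening: -0.0
grip_force: 1.3
```

```bash
python3 -c "
from h import *
where(); print(bot.get_state()['wrist_torque'])"
```

```text
t 24.55 case mm [-107.2   19.8   28.9] F case [-1.17 -2.8   0.12] open -0.0 gf 1.3
[-0.51449253  0.06171547 -0.05473473]
```

Request:
drive_tool --rows '[0,-0.6,0,0,0,0,0,-1.2,0,0,0,0,0,-1.2,0,0,0,0]'

```text
time: 24.85
ee_pos: [0.4812, 0.2639, 0.0289]
ee_rot: [0.997, 0.079, 0.004, -0.0]
wrist_force: [-0.7, -2.7, -1.1]
opening: -0.0
grip_force: 1.2
```

Request:
drive_tool --rows '[0,-0.6,0,0,0,0,0,-1,0,0,0,0,0,-1,0,0,0,0]'

```text
time: 25.15
ee_pos: [0.481, 0.2648, 0.0289]
ee_rot: [0.997, 0.079, 0.004, -0.0]
wrist_force: [-0.4, -2.7, -0.4]
opening: -0.0
grip_force: 1.2
```

Request:
drive_tool --rows '[0,-0.6,0,0,0,0,0,-1.2,0,0,0,0,0,-1.2,0,0,0,0]'

```text
time: 25.45
ee_pos: [0.4808, 0.2661, 0.0288]
ee_rot: [0.997, 0.079, 0.004, -0.0]
wrist_force: [-0.7, -2.5, -1.3]
opening: -0.0001
grip_force: 1.2
```

Request:
drive_tool --rows '[0,-0.6,0,0,0,0,0,-1.2,0,0,0,0,0,-1.2,0,0,0,0]'

```text
time: 25.75
ee_pos: [0.4806, 0.2673, 0.0288]
ee_rot: [0.997, 0.079, 0.004, -0.0]
wrist_force: [-1.1, -2.6, -0.5]
opening: 0.0003
grip_force: 1.1
```

```bash
python3 -c "
from h import *
where(); print(bot.get_state()['wrist_torque'])
im=bot.capture('side'); cv2.imwrite('pics/side_l.png',im[:,:,::-1])
im=bot.capture('wrist'); cv2.imwrite('pics/wrist_l.png',im[:,:,::-1])
"
```

```text
t 25.75 case mm [-107.2   24.3   28.8] F case [-1.46 -2.43 -0.48] open 0.3 gf 1.1
[-0.45958575  0.11547187 -0.02997082]
```

Request:
drive_tool --rows '[0,-0.6,0,0,0,0,0,-1.2,0,0,0,0,0,-1.2,0,0,0,0]'

```text
time: 26.15
ee_pos: [0.4805, 0.2684, 0.0288]
ee_rot: [0.997, 0.079, 0.004, -0.0]
wrist_force: [-0.0, -2.8, -0.9]
opening: -0.0002
grip_force: 1.1
```

Request:
drive_tool --rows '[0,-0.6,0,0,0,0,0,-1.2,0,0,0,0,0,-1.2,0,0,0,0]'

```text
time: 26.45
ee_pos: [0.4802, 0.2692, 0.0288]
ee_rot: [0.997, 0.079, 0.004, -0.0]
wrist_force: [-1.1, -4.9, -0.5]
opening: -0.0001
grip_force: 1.8
```

Request:
drive_tool --rows '[0,-0.6,0,0,0,0,0,-1.2,0,0,0,0,0,-1.2,0,0,0,0]'

```text
time: 26.75
ee_pos: [0.4799, 0.2699, 0.0286]
ee_rot: [0.997, 0.079, 0.003, 0.0]
wrist_force: [-2.3, -6.1, 0.6]
opening: -0.0002
grip_force: 2.6
```

```bash
python3 -c "
from h import *
where(); print(bot.get_state()['wrist_torque'])
"
```

```text
t 26.75 case mm [-107.6   27.    28.6] F case [-3.21 -5.72  0.62] open -0.2 gf 2.6
[-1.06697093  0.25284912 -0.050034  ]
```

Request:
drive_tool --rows '[0,-0.6,0,0,0,0,0,-1,0,0,0,0,0,-1,0,0,0,0]'

```text
time: 27.05
ee_pos: [0.4796, 0.2705, 0.0285]
ee_rot: [0.997, 0.079, 0.003, 0.001]
wrist_force: [-2.2, -7.1, 0.7]
opening: 0.0001
grip_force: 3.2
```

Request:
drive_tool --rows '[0,5,0,0,0,0,0,12,0,0,0,0,0,18,0,0,0,0,0,18,-30,0,0,0,0,18,-70,0,0,0,0,18,-110,0,0,0,0,18,-150,0,0,0,0,18,-165,0,0,0,0,18,-165,0,0,0]'

```text
time: 27.95
ee_pos: [0.4829, 0.2542, 0.1972]
ee_rot: [0.997, 0.079, 0.007, -0.002]
wrist_force: [-0.6, 0.0, -0.3]
opening: -0.0002
grip_force: 0.0
```

```bash
python3 -c "
from h import *
where(); goto((-38.5,0,190),np.pi/2)
"
```

```text
t 27.95 case mm [-107.    11.1  197.2] F case [-0.57  0.1  -0.27] open -0.2 gf 0.0
t 27.95 shift [68.3 11.4  8.1] rot [ 0.009 -0.012 -1.566]
```

Request:
drive_tool --rows '[7,1,0,0,0,-0.14,14,2,0,0,0,-0.28,21,3,0,0,0,-0.42,28,4,0,0,0,-0.56,35,5,0,0,0,-0.7,42,6,0,0,0,-0.84,49,8,0,0,0,-0.98,56,9,0,0,0,-1.12,63,10,0,0,0,-1.26,68,11,0,0,0,-1.4,68,11,5,0.009,-0.012,-1.54,68,11,7,0.009,-0.012,-1.566]' --grip 0.4

```text
time: 29.15
ee_pos: [0.5499, 0.2532, 0.1836]
ee_rot: [0.65, 0.76, -0.005, -0.003]
wrist_force: [-0.1, -0.1, -0.4]
opening: 0.0342
grip_force: 0.0
```

Request:
drive_tool --rows '[0,0,0,0,0,0]'

```text
time: 29.25
ee_pos: [0.5499, 0.2533, 0.1846]
ee_rot: [0.652, 0.759, -0.004, -0.002]
wrist_force: [-0.1, -0.4, -0.2]
opening: 0.0338
grip_force: 0.0
```

```bash
python3 -c "
from h import *
where(); goto((-38.5,0,105),np.pi/2)
"
```

```text
t 29.25 case mm [-4.100e+01 -1.000e-01  1.846e+02] F case [-0.18 -0.38 -0.16] open 33.8 gf 0.0
t 29.25 shift [ 0.3  3.2 79.6] rot [-0.01   0.003 -0.003]
```

Request:
drive_tool --rows '[0,3,10,-0.01,0.003,-0.003,0,3,45,-0.01,0.003,-0.003,0,3,65,-0.01,0.003,-0.003,0,3,78,-0.01,0.003,-0.003,0,3,78,-0.01,0.003,-0.003]'

```text
time: 29.75
ee_pos: [0.5518, 0.2534, 0.1065]
ee_rot: [0.65, 0.76, 0.0, -0.0]
wrist_force: [-0.4, -0.2, 0.0]
opening: 0.0341
grip_force: 0.0
```

```bash
python3 -c "
from h import *
where(); goto((-38.5,0,105),np.pi/2)
"
```

```text
t 29.75 case mm [-39.   -0.3 106.5] F case [-0.38 -0.1   0.04] open 34.1 gf 0.0
t 29.75 shift [0.3 0.5 1.5] rot [ 0.    -0.     0.002]
```

Request:
drive_tool --rows '[0,0.5,0,0,0,0,0,0.5,0,0,0,0,0,0.5,0,0,0,0,0,0.5,0,0,0,0]' --grip 0.03 --newtons 25

```text
time: 30.15
ee_pos: [0.5542, 0.2543, 0.111]
ee_rot: [0.649, 0.76, 0.003, 0.001]
wrist_force: [-0.8, -0.3, 2.2]
opening: 0.0028
grip_force: 1.1
```

Request:
drive_tool --rows '[0,0.3,-0.7,0,0,0,0,0.6,-1.5,0,0,0,0,0.6,-1.5,0,0,0]'

```text
time: 30.45
ee_pos: [0.5544, 0.2541, 0.1111]
ee_rot: [0.65, 0.76, 0.002, 0.001]
wrist_force: [-0.1, 0.4, 0.0]
opening: 0.0025
grip_force: 0.2
```

```bash
python3 -c "
from h import *
where()
"
```

```text
t 30.45 case mm [-3.630e+01 -1.000e-01  1.111e+02] F case [-0.03  0.43  0.02] open 2.5 gf 0.2
```

Request:
drive_tool --rows '[0,-2,0,0,0,0,0,-2,0,0,0,0,0,-2,0,0,0,0,0,-2,8,0,0,0,0,-2,16,0,0,0,0,-2,20,0,0,0,0,-2,20,0,0,0]' --grip 0.4

```text
time: 31.15
ee_pos: [0.5515, 0.2535, 0.0891]
ee_rot: [0.649, 0.76, 0.001, 0.0]
wrist_force: [1.0, 0.3, -0.9]
opening: 0.0342
grip_force: 0.0
```

```bash
python3 -c "
from h import *
where(); goto((-38.5,0,90),np.pi/2)
"
```

```text
t 31.15 case mm [-39.3  -0.2  89.1] F case [ 1.09  0.18 -0.88] open 34.2 gf 0.0
t 31.15 shift [ 0.2  0.8 -0.9] rot [ 0.002 -0.001  0.003]
```

Request:
drive_tool --rows '[0,0.5,0,0,0,0,0,0.5,0,0,0,0,0,0.5,0,0,0,0,0,0.5,0,0,0,0]' --grip 0.03 --newtons 25

```text
time: 31.55
ee_pos: [0.5513, 0.2536, 0.0909]
ee_rot: [0.649, 0.76, 0.001, -0.0]
wrist_force: [-5.7, -0.9, -0.1]
opening: 0.0107
grip_force: 25.1
```

```bash
python3 -c "
from h import *
where()
"
```

```text
t 31.55 case mm [-39.5  -0.1  90.9] F case [-5.74  0.03 -0.13] open 10.7 gf 25.1
```

Request:
drive_tool --rows '[0,-0.3,-1,0,0,0,0,0.2,-2,0,0,0,0,0.7,-3,0,0,0,0,0.7,-3,0,0,0]'

```text
time: 31.95
ee_pos: [0.5521, 0.2537, 0.0928]
ee_rot: [0.649, 0.76, 0.0, -0.0]
wrist_force: [-5.7, -0.9, -4.0]
opening: 0.0107
grip_force: 24.7
```

```bash
python3 -c "
from h import *
where()
"
```

```text
t 31.95 case mm [-38.7  -0.1  92.8] F case [-5.74 -0.04 -3.96] open 10.7 gf 24.7
```

Request:
drive_tool --rows '[0,0.2,-1,0,0,0,0,0.5,-2,0,0,0,0,0.8,-3,0,0,0,0,0.8,-3,0,0,0]'

```text
time: 32.35
ee_pos: [0.5539, 0.254, 0.0966]
ee_rot: [0.65, 0.76, 0.002, 0.001]
wrist_force: [-4.7, -0.6, -5.5]
opening: 0.0108
grip_force: 24.4
```

Request:
drive_tool --rows '[0,0.3,-1,0,0,0,0,0.6,-2,0,0,0,0,0.9,-3,0,0,0,0,0.9,-3,0,0,0]'

```text
time: 32.75
ee_pos: [0.5557, 0.2543, 0.1]
ee_rot: [0.65, 0.76, 0.002, 0.001]
wrist_force: [-0.8, 0.8, -7.4]
opening: 0.0109
grip_force: 24.4
```

```bash
python3 -c "
from h import *
where()
"
```

```text
t 32.75 case mm [-35.1  -0.1 100. ] F case [-0.65  0.93 -7.43] open 10.9 gf 24.4
```

```bash
python3 -c "
import numpy as np
f=lambda t:np.array([-123*np.cos(t)+40*np.sin(t),40*np.cos(t)+123*np.sin(t)])
for t in np.linspace(.195,.785,13): print(round(t,3),np.round(f(t)-f(.195),1))
for t in np.linspace(.195,.49,7): print(round(t,3),np.round(f(t)-f(.195),1))
for t in (.49,.6,.7,.785): print(t,f(t))
"
```

```text
0.195 [0. 0.]
0.244 [3.2 5.5]
0.293 [ 6.7 10.8]
0.342 [10.5 15.9]
0.392 [14.5 20.8]
0.441 [18.7 25.6]
0.49 [23.2 30.1]
0.539 [27.9 34.4]
0.588 [32.8 38.5]
0.638 [37.9 42.3]
0.687 [43.2 45.8]
0.736 [48.6 49.1]
0.785 [54.2 52.2]
0.195 [0. 0.]
0.244 [3.2 5.5]
0.293 [ 6.7 10.8]
0.342 [10.5 15.9]
0.392 [14.5 20.8]
0.441 [18.7 25.6]
0.49 [23.2 30.1]
0.49 [-89.70190608  93.18029859]
0.6 [-78.9305817  102.46444882]
0.7 [-68.30688155 109.83246302]
0.785 [-58.73574986 115.23502804]
```

Request:
drive_tool --rows '[0,1.6,-2.8,0,0,0,0,3.2,-5.5,0,0,0,0,5,-8.2,0,0,0,0,6.7,-10.8,0,0,0,0,8.6,-13.4,0,0,0,0,10.5,-15.9,0,0,0,0,12.5,-18.4,0,0,0,0,14.5,-20.8,0,0,0,0,16.6,-23.2,0,0,0,0,18.7,-25.6,0,0,0,0,21,-27.9,0,0,0,0,23.2,-30.1,0,0,0]' --newtons 35

```text
time: 33.95
ee_pos: [0.5771, 0.2575, 0.1312]
ee_rot: [0.649, 0.76, 0.001, 0.0]
wrist_force: [-8.8, -1.8, -1.9]
opening: 0.0104
grip_force: 34.1
```

```bash
python3 -c "
from h import *
where()
bot.capture('side'); print([(round(d['conf'],2),np.round(d['position'],1).tolist()) for d in bot.masks_of('lid','side')[:1]])
"
```

```text
t 33.95 case mm [-1.340e+01 -1.000e-01  1.312e+02] F case [-8.94 -0.38 -1.85] open 10.4 gf 34.1
[(0.56, [235.6, 276.8])]
```

Request:
drive_tool --rows '[0,2.3,-2.2,0,0,0,0,4.7,-4.3,0,0,0,0,7.1,-6.4,0,0,0,0,9.6,-8.4,0,0,0,0,12.1,-10.4,0,0,0,0,14.7,-12.2,0,0,0,0,17.3,-14,0,0,0,0,20,-15.7,0,0,0,0,22.7,-17.5,0,0,0,0,25.4,-19,0,0,0,0,28.2,-20.7,0,0,0,0,31,-22.1,0,0,0]'

```text
time: 35.25
ee_pos: [0.6078, 0.2623, 0.156]
ee_rot: [0.649, 0.76, 0.002, 0.001]
wrist_force: [-9.8, -4.6, 4.4]
opening: 0.0105
grip_force: 34.2
```

Request:
drive_tool --rows '[0,0,0,0,0,0,0,0,0,0,0,0]'

```text
time: 35.45
ee_pos: [0.6083, 0.2623, 0.1564]
ee_rot: [0.65, 0.76, 0.003, 0.002]
wrist_force: [-10.1, -3.6, 4.6]
opening: 0.0104
grip_force: 34.4
```

```bash
python3 -c "
from h import *
where()
bot.capture('side'); print([(round(d['conf'],2),np.round(d['position'],1).tolist()) for d in bot.masks_of('lid','side')[:1]])
"
```

```text
t 35.45 case mm [ 18.2  -0.2 156.4] F case [-10.55  -1.96   4.61] open 10.4 gf 34.4
[(0.88, [232.7, 260.9])]
```

Request:
drive_tool --rows '[0,-0.7,-0.5,0,0,0,0,-1.4,-0.8,0,0,0,0,-1.4,-0.8,0,0,0]'

```text
time: 35.85
ee_pos: [0.6083, 0.2623, 0.1564]
ee_rot: [0.65, 0.76, 0.004, 0.003]
wrist_force: [-2.7, -1.8, 5.8]
opening: 0.0105
grip_force: 34.7
```

```bash
python3 -c "
from h import *
where()
"
```

```text
t 35.85 case mm [ 18.2  -0.2 156.4] F case [-2.96 -1.4   5.82] open 10.5 gf 34.7
```

Request:
drive_tool --rows '[0,0,0,0,0,0,0,0,0,0,0,0,0,0,0,0,0,0]' --grip 0.28

```text
time: 36.15
ee_pos: [0.6073, 0.2626, 0.1529]
ee_rot: [0.649, 0.76, 0.002, 0.001]
wrist_force: [0.3, -0.2, -0.5]
opening: 0.0237
grip_force: 0.0
```

```bash
python3 -c "
from h import *
where()
"
```

```text
t 36.15 case mm [ 17.2   0.2 152.9] F case [ 0.27 -0.21 -0.47] open 23.7 gf 0.0
```

Request:
drive_tool --rows '[0,0.5,-8,0,0,0,0,0.5,-18,0,0,0,0,0.5,-30,0,0,0,0,0.5,-50,0,0,0,0,0.5,-80,0,0,0,0,0.5,-110,0,0,0,0,0.5,-110,0,0,0]'

```text
time: 36.85
ee_pos: [0.6082, 0.2627, 0.2707]
ee_rot: [0.649, 0.76, 0.007, 0.003]
wrist_force: [-0.5, 0.5, 1.7]
opening: 0.0242
grip_force: 0.0
```

```bash
python3 - <<'E'
from h import *
where()
for c in("side","wrist"):
    im=bot.capture(c); cv2.imwrite(f"pics/end_{c}.png",im[:,:,::-1])
    for t in("lid","lid_bar","bolt_knob"):
        r=bot.masks_of(t,c)[:1]
        for d in r:
            a=np.argwhere(d["mask"]); print(c,t,round(d["conf"],2),np.round(d["position"],1),a.min(0),a.max(0),len(a))
f=lambda t:np.array([-123*np.cos(t)+40*np.sin(t),40*np.cos(t)+123*np.sin(t)])
for t in np.radians([30,40,45,50]):
    c,s=np.cos(t),np.sin(t)
    L=[(78-158*c+ h*s, y, 91+158*s+h*c) for y in(100,-100) for h in (6,)]+[(78+2*c+6*s,100,91+6*c)]
    b=f(t); 
    print(round(np.degrees(t)),"lidcorners side",proj("side",c2w(v,L)).round(1).tolist(),"bar mid side",proj("side",c2w(v,(78+b[0],0,91+b[1]))).round(1).tolist(),"bar wrist",proj("wrist",c2w(v,(78+b[0],0,91+b[1]))).round(1).tolist())
E
```

```text
t 36.85 case mm [1.810e+01 2.000e-01 2.707e+02] F case [-0.45  0.57  1.73] open 24.2 gf 0.0
side lid 0.81 [232.5 258.2] [213 184] [308 274] 3259
side lid_bar 0.68 [232.6 256.9] [212 183] [309 275] 3385
wrist lid 0.67 [306.9 168.2] [ 77 246] [286 373] 21816
wrist lid_bar 0.6 [309.3 166.2] [ 77 245] [285 374] 21894
30 lidcorners side [[243.4, 297.5], [279.4, 224.3], [181.3, 309.5]] bar mid side [[239.7, 248.8]] bar wrist [[285.4, 193.6]]
40 lidcorners side [[233.0, 287.5], [271.2, 215.2], [181.0, 309.7]] bar mid side [[230.2, 242.2]] bar wrist [[305.9, 198.4]]
45 lidcorners side [[227.1, 282.7], [266.5, 210.9], [180.9, 309.8]] bar mid side [[225.2, 239.2]] bar wrist [[317.9, 200.5]]
50 lidcorners side [[220.7, 278.1], [261.4, 206.8], [180.9, 309.9]] bar mid side [[219.9, 236.6]] bar wrist [[331.0, 202.4]]
```

```bash
python3 -c "
import cv2
g=cv2.GaussianBlur(cv2.imread('pics/end_wrist.png',0),(3,9),0)
for r in (150,175,195): print(r,[int(x) for x in g[r,280:350:2]])
"
```

```text
150 [125, 121, 119, 114, 113, 107, 112, 122, 124, 122, 121, 122, 122, 121, 101, 83, 101, 106, 105, 106, 107, 97, 94, 124, 116, 114, 121, 121, 109, 125, 126, 115, 118, 119, 120]
175 [127, 122, 121, 122, 123, 122, 119, 123, 124, 121, 121, 122, 122, 120, 100, 84, 102, 106, 105, 106, 106, 94, 95, 123, 124, 121, 121, 120, 126, 130, 125, 124, 120, 120, 117]
195 [127, 125, 122, 123, 124, 123, 120, 122, 124, 120, 121, 122, 122, 119, 100, 85, 102, 106, 105, 106, 106, 92, 111, 125, 117, 121, 121, 118, 120, 129, 120, 111, 121, 118, 116]
```

```bash
python3 -c "
from workcell import bot
print(bot.job_done())"
```

```text
the job is handed in; nothing more can be done
None
```

The job is handed in: bolt drawn fully back, lid raised to the catch and rested there, lever pushed left to its stop, and lid left standing at about 44°, with the arm clear and 36.9 s used before hand-in; I got no verdict back and did not re-check the bystanders at the end.

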